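Unhook the keyhole slat and finish the pot stand

TASK

The long teak slat hangs on the sloping green rack by two brass-headed studs in its keyhole slots: slide it sideways until the studs are in the wide ends of the slots, then lift it off without forcing it. Lay it down (do not drop it) flat across the two lower slats of the half-built pot stand on the cork mat, parallel to the cross slat already there and at the empty end, as far from the middle as its partner and just as centred. Leave the other slats, the cup, the tumbler and the striker where they are.

Things in the scene. Friction and masses are not known exactly. Their poses are not given: they have to be found in the camera images.
- slat: Hung teak slat, 200 (its y) x 40 (x) x 18 mm thick (z), 70 to 120 g. Origin: centre of its underside, the face on the rack. While it hangs, +x points up the slope, +z square out of the slope, +y to the rack's +y. Two keyhole slots go right through it on its centre line, 106 mm apart, wide ends to -y, so to free it, it slides towards its own +y. Solid between y -18 and +18 mm.
- slat_mid (a point): Centre of the slat's solid, 9 mm above its origin; axes as the slat's. The studs start somewhere in the narrow parts of the slots: where differs every time and is not measured. Sliding to +y, the slat comes to a hard stop after 30 to 62 mm, when the stems meet the far (-y) walls of the wide ends; there the heads still catch.
- wide_a (a point): Centre of one wide end, on the slat's underside at x = 0, y = +31 mm: a square-cut hole y 18 to 44 mm, 24 mm wide. From it a narrow slot 12 mm wide runs on to y = 88 mm. From the hard stop the slat must go back 9 mm (6 to 12 mm will do) towards its -y so that the heads are centred in the wide ends; then it lifts off along its +z.
- wide_b (a point): Centre of the other wide end, at x = 0, y = -75 mm: hole y -88 to -62 mm, 24 mm wide; its narrow slot, 12 mm wide, runs on to y = -18 mm. Axes as the slat's.
- rack: Green rack, fixed: a 130 x 290 x 12 mm board on a low steel frame, sloping at 30 degrees, rising towards its +x (it faces -x). Origin: on the carrom board, under the centre of the sloping face; z up. Face centre 78 mm above the origin. At the start the slat's origin is at the face centre, within a few mm.
- rack_face (a point): Centre of the rack's sloping face, 78 mm above the rack's origin; axes as the rack's (not tilted). Two fixed studs stand square out of the face, 106 mm apart along the rack's y: stems 8 mm thick, round brass heads 18 mm across and 5 mm thick, underside of the head 20 mm and top 25 mm off the face.
- mat: Square cork mat under the pot stand, fixed, 210 (x) x 220 (y) x 4 mm thick. Origin: centre of its underside, on the carrom board; z up. The stand is centred on it: two lower slats along its x, the cross slat along its y at x = +50 mm.
- place (a point): Where the centre of the underside of the hung slat belongs: mat x = -50 mm, y = 0, at the height of the lower slats' tops (22 mm above the mat's origin). Axes as the mat's; the slat lies along y.
- lower_a: Loose lower slat of the stand, plain teak, 170 (its x) x 36 (y) x 18 mm, lying along the mat's x at mat y = +58 mm. Origin: centre of its underside.
- lower_b: The other lower slat, the same, at mat y = -58 mm.
- cross: Loose plain teak cross slat already in place on the two lower slats, 40 (x) x 200 (y) x 18 mm, at mat x = +50 mm. Origin: centre of its underside.
- cup: Blue ceramic cup, 72 mm across, 75 mm tall, on the carrom board. Origin: centre of its underside. Leave alone.
- tumbler: Steel tumbler turned upside down on a round cork coaster, 74 mm across, 90 mm tall. Origin: centre of its underside. Leave alone.
- striker: Translucent yellow carrom striker, 41 mm disc, 9 mm thick. Origin: centre of its underside. Leave alone.
Things that resemble listed ones, but are neither listed nor needed, are in the scene too. What is shaped like the slat but pink or red is not meant.

How it is judged (in metres and radians):
On the way:
1. the slat is off the rack: its centre more than 90 mm from the face centre and not touching rack or studs (distance between slat_mid and rack_face above 0.09 m and contact force between slat and rack below 0.05 N), for 0.2 s.
At the end, for the whole second after the job is handed in: Slat flat and still on both lower slats (centre 4-14 mm above their tops, level to 0.06 rad), centre within 20 mm (mat x) and 25 mm (y) of the place, parallel to mat y within 0.17 rad; other slats moved under 15 mm, cup, tumbler and striker under 20 mm (x of slat_mid in the frame of place between -0.02 and 0.02 m and y of slat_mid in the frame of place between -0.025 and 0.025 m and z of slat_mid in the frame of place between 0.004 and 0.014 m and angle between the y axis of slat and the y axis of mat, either way round below 0.17 rad and angle between the z axis of slat and the z axis of mat, either way round below 0.06 rad and linear speed of slat below 0.02 m/s and distance of each of lower_a, lower_b, cross from where it was at the start of the episode below 0.015 m and distance of each of cup, tumbler, striker from where it was at the start of the episode below 0.02 m); the robot touches nothing.
It fails at once if the slat is wrenched: more than 45 N between it and the rack or studs (contact force between slat and rack above 45 N).
It fails at once if the slat falls: faster than 0.4 m/s while the fingers do not hold it (contact force between slat and the fingers below 0.05 N and linear speed of slat above 0.4 m/s).
It fails at once if the cup, the tumbler or the striker is tipped or pushed more than 20 mm (distance of any of cup, tumbler, striker from where it was at the start of the episode above 0.02 m or angle between any of cup, tumbler, striker's own z axis and vertical above 0.3 rad).
It also fails if it takes over 42 s, if anything falls off the work surface, if the arm or the gripper's body presses on something with over 40 N, if the wrist force passes 120 N, or if a joint passes its speed limit or range.

ROBOT

A 6-joint arm with a two-finger parallel gripper is mounted at the origin on the work surface. World frame = base frame: x ahead of the robot, y to its left, z up, the work surface at z = 0. Lengths are in m, angles in degrees, forces in N, time in s.
With the tool pointing down it reaches from about 0.35 to 0.875 m from the base axis. Payload 4.2 kg.
Tool frame: the origin (TCP) lies midway between the tips of the shut fingers; the grasp point (between the pads) lies 19 mm behind it; z points along the fingers, y is the direction in which the jaws open and shut (so a half turn about z gives the same grasp; the last joint's range is limited). The gripper opens to 87 mm and grips with 3 to 60 N. Pads are 19 mm wide; open, the fingers measure 117 mm over their backs; the gripper's body (75 mm by 190 mm) begins 51 mm behind the grasp point.
Start: joints at [-50.959, 22.042, 0.453, 0, -68.411, -14.817], TCP at [0.256, -0.57, 0.223] pointing down, gripper open.
Joint ranges: [-179.83, 179.83], [-69.29, 118.12], [-61.27, 80.66], [-181.25, 117.63], [-171.15, -9.14], [-177.46, 177.46]. Speed limits (degrees/s): [159.86, 159.86, 180, 180, 180, 180].

INTERFACE

Orientations are given as a 3x3 rotation matrix whose columns are the frame's x, y, z axes.
In Python, from station import sense, capture, finish_job gives the robot as it stands. The module is installed in compiled form; this text tells all that it offers.
- The arm moves only by the shell command python3 -m jog 'ROWS' [OPENING]. ROWS is JSON, a list of rows, each a list of 6 numbers: the shift along the tool's x, y, z in cm, then the turn, a rotation vector about the tool's x, y, z in degrees. In form: [[dx, dy, dz, wx, wy, wz], ...]. A call has exactly 5 rows; each row shifts and turns the commanded pose from where the row before left it, along the tool's axes as they then stand; what a row does not reach is not made up. A row lasts 1/12 s, in which the tool goes at most 41.7 mm and 7.16 degrees, less where a joint would pass 70% of its speed; a pose out of reach is approached as far as the arm can. A call is refused whole if a number of a shift passes 4.17 or a number of a turn 7.16, either way. A call with a gripper value outside its range is refused whole. OPENING is the finger opening in cm, from 0 to 8.7, set as the call begins (- or left out, the last holds). The fingers move at their own pace and stop on an object; the grip force is fixed at half the most. Time passes only in rows, so rows that do not move let the fingers close, or fill a call up. It gives the time, the measured TCP pose, the force and the opening at its end, in the units of the state.
- sense(): the state, without advancing time (a new reading comes with each control period).
- capture(name): name is "side" or "top"; returns a dict with "frame" (400x640x3 uint8, red, green, blue), "fx", "fy", "cx", "cy" (pixels), "world_to_cam" (4x4, takes a point from world to camera coordinates). Camera axes: x right, y up, looking along -z (the intrinsics and any distortion apply to the point x, -y, -z); pixel columns grow to the right and rows downward; lengths in m; the calibration is good to about 2 mm. A picture is of the moment at which its call begins. There is no depth.
- finish_job(): hands the job in, once; it reports no verdict.
The state is a dict: "time_s": time; "joints": joint angles; "joint_velocities": joint speeds; "effort": joint torques, N m; "tcp_pos": TCP position; "ee_rot": TCP orientation; "wrist_force": force on the tool from outside, world axes, zero at the start; "moment": the same for the moment, N m; "gripper_width": opening from 0.0 (shut) to 1.0 (fully open).
Only numpy, scipy, OpenCV 4.12 (cv2) and the standard library are available. Lean on these libraries where they do the work, as an engineer would, in place of code of your own. Each camera call takes 0.05 s, during which the arm holds its last target.

## Working session

There is one attempt and no reset: what is moved stays moved. The work goes in short steps, Python scripts to look and compute and a shell command to move; the robot and the scene stay as the last step left them, time stands still between calls to the robot, and variables do not carry over. Pictures are saved under pics/ and viewed, and the job is handed in when it is done.

```bash
ls; mkdir -p pics; python3 - <<'E'
from station import sense,capture
import cv2,json,numpy as np
for n in("top","side"):
    c=capture(n); cv2.imwrite(f"pics/{n}0.png",c["frame"][:,:,::-1])
    print(n,{k:(np.round(v,4).tolist() if k!='frame' else 0) for k,v in c.items()})
print(sense())
E
```

```text
pics
top {'frame': 0, 'fx': 478.1479, 'fy': 478.1479, 'cx': 312.867, 'cy': 200.3554, 'world_to_cam': [[0.012, -0.9999, -0.0, 0.1418], [0.9928, 0.0119, 0.1193, -0.5435], [-0.1193, -0.0015, 0.9929, -1.2485], [0.0, 0.0, 0.0, 1.0]]}
side {'frame': 0, 'fx': 503.0621, 'fy': 503.0621, 'cx': 325.4706, 'cy': 195.3551, 'world_to_cam': [[-0.8758, -0.4826, -0.008, 0.5416], [0.339, -0.6268, 0.7016, -0.1598], [-0.3437, 0.6118, 0.7125, -1.6379], [0.0, 0.0, 0.0, 1.0]]}
{'time_s': 0.1, 'joints': array([-5.09581645e+01,  2.20866362e+01,  3.87694240e-01, -2.32687325e-02,
       -6.84125245e+01, -1.48149621e+01]), 'joint_velocities': array([-0.05587933, -0.00824297,  0.1778451 ,  0.13573395,  0.02983144,
       -0.12094164]), 'effort': array([-5.79807347e-04, -3.91689706e+01,  1.87935144e+01,  4.23197910e+00,
        1.34238249e-02, -8.22902484e-05]), 'tcp_pos': array([ 0.25623724, -0.56946693,  0.22157194]), 'ee_rot': array([[-9.11989142e-01, -4.10213280e-01, -9.32100086e-04],
       [-4.10214318e-01,  9.11987475e-01,  1.74885004e-03],
       [ 1.32662091e-04,  1.97729305e-03, -9.99998036e-01]]), 'wrist_force': array([-0.22230386, -0.00921211, -0.93152869]), 'moment': array([0.00575356, 0.03409605, 0.00552635]), 'gripper_width': 0.9993510941633108}
```

View pics/top0.png

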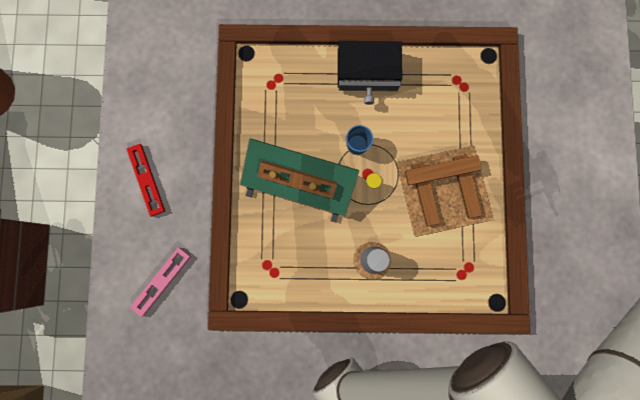

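View pics/side0.png

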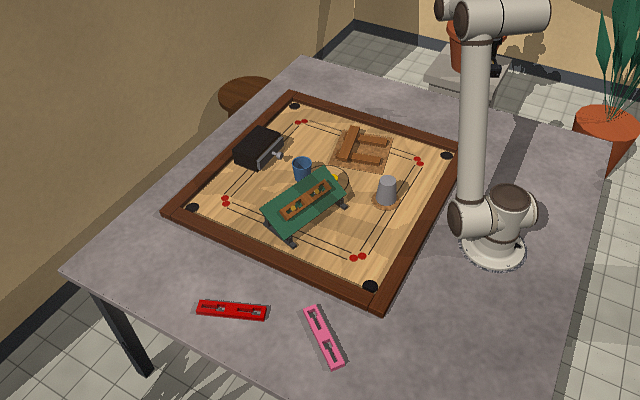

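The top view shows the rack at about (300,178), the slat at (298,180), the stand at (447,190), and the cup, striker and tumbler at (359,139), (374,181) and (375,261). I'll enlarge both views.

```bash
python3 - <<'E'
import cv2
a=cv2.imread("pics/top0.png"); s=cv2.imread("pics/side0.png")
cv2.imwrite("pics/z1.png",cv2.resize(a[130:230,235:385],None,fx=5,fy=5,interpolation=cv2.INTER_CUBIC))
cv2.imwrite("pics/z2.png",cv2.resize(a[135:245,390:510],None,fx=5,fy=5,interpolation=cv2.INTER_CUBIC))
cv2.imwrite("pics/z3.png",cv2.resize(s[110:255,240:400],None,fx=4,fy=4,interpolation=cv2.INTER_CUBIC))
E
```

```text
(no output)
```

View pics/z1.png

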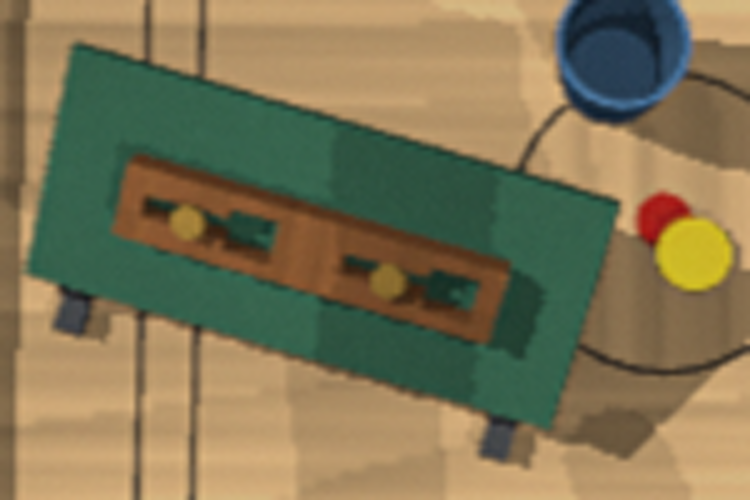

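View pics/z2.png

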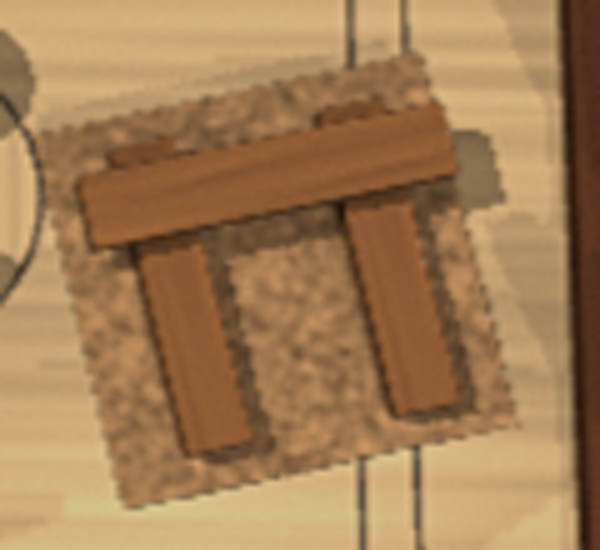

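View pics/z3.png

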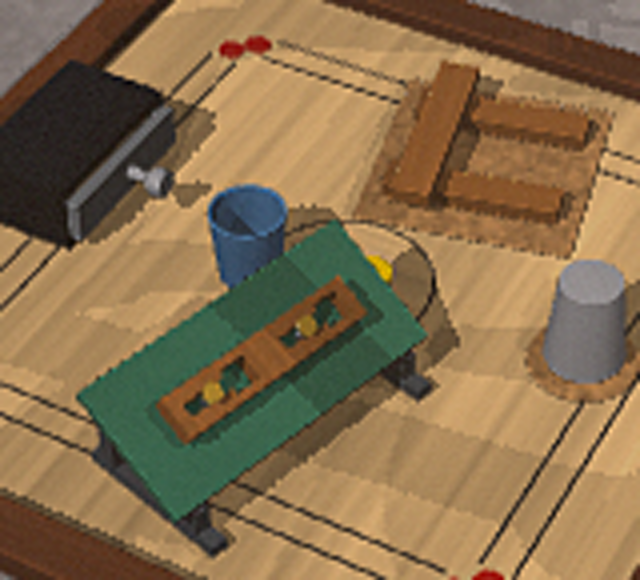

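```bash
cat > h.py <<'E'
import numpy as np
from station import capture,sense
def cams():
    return {n:capture(n) for n in("top","side")}
def proj(c,p):
    q=(c["world_to_cam"]@np.r_[p,1])[:3]
    return np.array([c["cx"]+c["fx"]*q[0]/-q[2], c["cy"]+c["fy"]*-q[1]/-q[2]])
def Rz(a): c,s=np.cos(a),np.sin(a); return np.array([[c,-s,0],[s,c,0],[0,0,1]])
def Ry(a): c,s=np.cos(a),np.sin(a); return np.array([[c,0,s],[0,1,0],[-s,0,c]])
E
cat > fit.py <<'E'
from h import *
from scipy.optimize import least_squares
C=cams()
t1=lambda x,y:(x/5+235,y/5+130); t2=lambda x,y:(x/5+390,y/5+135); s3=lambda x,y:(x/4+240,y/4+110)
P,M=(1,1),(1,-1)
rack=[("top",1,1,t1(78,43)),("top",1,-1,t1(620,203)),("top",-1,-1,t1(552,426)),("top",-1,1,t1(28,270)),
("side",1,1,s3(78,397)),("side",1,-1,s3(340,222)),("side",-1,-1,s3(425,336)),("side",-1,1,s3(182,515))]
mat=[("top",1,1,t2(40,132)),("top",1,-1,t2(422,55)),("top",-1,-1,t2(518,425)),("top",-1,1,t2(125,508)),
("side",1,1,s3(360,215)),("side",-1,-1,s3(612,100)),("side",-1,1,s3(575,255))]
slat=[("top",1,1,t1(138,155)),("top",1,-1,t1(510,265)),("top",-1,-1,t1(488,343)),("top",-1,1,t1(112,232)),
("side",1,-1,s3(345,275)),("side",-1,-1,s3(370,305)),("side",1,1,s3(160,402)),("side",-1,1,s3(184,440))]
def pts(v):
    zb,rx,ry,ra,mx,my,ma,u,w,sa=v
    T=Rz(ra)@Ry(-np.pi/6); o=np.array([rx,ry,zb+.078])
    r=[(n,o+T@[a*.065,b*.145,0],p) for n,a,b,p in rack]
    m=[(n,np.array([mx,my,zb+.004])+Rz(ma)@[a*.105,b*.11,0],p) for n,a,b,p in mat]
    s=[(n,o+T@([u,w,0]+Rz(sa)@[a*.02,b*.1,.018]),p) for n,a,b,p in slat]
    return r+m+s
f=lambda v:np.concatenate([proj(C[n],x)-p for n,x,p in pts(v)])
r=least_squares(f,[0.01,.6,.17,-.25,.6,-.17,.2,0,0,0],loss="soft_l1")
print(np.round(r.x,4),np.round(np.degrees(r.x[[3,6,9]]),1))
print(np.round(f(r.x).reshape(-1,2),1).tolist())
zb,rx,ry,ra,mx,my,ma,u,w,sa=r.x
T=Rz(ra)@Ry(-np.pi/6); o=np.array([rx,ry,zb+.078]); S=o+T@[u,w,0]
print("face",o,"slat origin",S,"axes\n",np.round(T,3)); print("place",np.array([mx,my,zb+.022])+Rz(ma)@[-.05,0,0])
# studs
for p in(t1(188,222),t1(389,281)):
    g=least_squares(lambda q:proj(C["top"],o+T@[q[0],q[1],.025])-p,[0,0]).x; print("stud head rack uv",g, "in slat y", g[1]-w)
for n,p,h in(("cup",(359,139),.075),("tumbler",(375,261),.09),("striker",(374,181),.009)):
    print(n,least_squares(lambda q:proj(C["top"],[q[0],q[1],zb+h*.9])-p,[.6,0]).x)
E
python3 fit.py
```

```text
[ 4.000e-03  5.940e-01  1.858e-01 -2.801e-01  5.753e-01 -2.143e-01
  2.237e-01  3.000e-04  2.000e-04 -6.000e-04] [-16.   12.8  -0. ]
[[-0.4, 0.1], [0.7, 0.4], [0.1, 0.6], [-0.0, 0.4], [-0.4, -1.3], [-1.5, -1.0], [0.5, -0.2], [-1.5, 1.4], [-0.5, 0.8], [0.5, -0.2], [0.5, -0.2], [0.4, 0.3], [-2.0, 0.0], [0.5, 2.8], [-1.2, 0.2], [-0.9, 0.8], [0.1, 1.2], [0.3, -0.4], [1.1, -0.4], [-2.2, 0.2], [-1.1, 1.9], [-0.3, -0.8], [1.4, -0.4]]
face [0.59400676 0.18578663 0.08203194] slat origin [0.5943426  0.18587049 0.0822049 ] axes
 [[ 0.832  0.276 -0.481]
 [-0.239  0.961  0.138]
 [ 0.5    0.     0.866]]
place [ 0.5265953  -0.22539113  0.02603194]
stud head rack uv [-0.00137505  0.06453017] in slat y 0.0643567537226559
stud head rack uv [-0.00096688 -0.04229311] in slat y -0.0424665292821028
cup [0.70154336 0.02854709]
tumbler [ 0.38283948 -0.01077968]
striker [ 0.59955995 -0.01821425]
```

```bash
cat >> h.py <<'E'
from scipy.spatial.transform import Rotation as Ro
zb=0.004; rx,ry,ra=.594,.1858,-.2801; mx,my,ma=.5753,-.2143,.2237
T=Rz(ra)@Ry(-np.pi/6); FO=np.array([rx,ry,zb+.078]); 
RG=np.column_stack([-T[:,1],-T[:,0],-T[:,2]])
RM=Rz(ma); RP=np.column_stack([-RM[:,1],-RM[:,0],-RM[:,2]])
def diff(p,R):
    s=sense(); A=s["ee_rot"]
    print("t",round(s["time_s"],2),"tcp",np.round(s["tcp_pos"],4),"dcm",np.round(A.T@(p-s["tcp_pos"])*100,2),"rot",np.round(Ro.from_matrix(A.T@R).as_rotvec(degrees=True),2),"grip",round(s["gripper_width"],3),"F",np.round(s["wrist_force"],1))
    return s
E
python3 -c "
from h import *
p=FO+T@[0,0,.13];s=diff(p,RG);print(RG.T@(p-s['tcp_pos'])*100)"
```

```text
t 0.2 tcp [ 0.2563 -0.5696  0.2219] dcm [-56.83  59.24   2.8 ] rot [ 28.15 -12.99 -48.57] grip 1.003 F [-0.7  0.8  0.1]
[-81.93593586  -3.02439605   4.89946377]
```

```bash
python3 -m jog '[[0,0,-0.5,2.81,-1.3,-4.86],[0,0,-0.5,2.81,-1.3,-4.86],[0,0,-0.5,2.81,-1.3,-4.86],[0,0,-0.5,2.81,-1.3,-4.86],[0,0,-0.5,2.81,-1.3,-4.86]]'; python3 -m jog '[[0,0,0,2.81,-1.3,-4.86],[0,0,0,2.81,-1.3,-4.86],[0,0,0,2.81,-1.3,-4.86],[0,0,0,2.81,-1.3,-4.86],[0,0,0,2.81,-1.3,-4.86]]';  python3 -c "
from h import *
p=FO+T@[0,0,.13];s=diff(p,RG);print(s['joints'])"
```

```text
time_s: 0.62
tcp_pos: [0.2543, -0.568, 0.2474]
ee_rot: [[-0.65, -0.723, 0.234], [-0.758, 0.64, -0.128], [-0.057, -0.261, -0.964]]
wrist_force: [0.3, 0.4, -0.3]
gripper_width: 0.999
time_s: 1.03
tcp_pos: [0.2543, -0.5679, 0.2475]
ee_rot: [[-0.271, -0.832, 0.483], [-0.962, 0.234, -0.138], [0.002, -0.502, -0.865]]
wrist_force: [0.3, 0.3, -0.1]
gripper_width: 1.002
t 1.03 tcp [ 0.2543 -0.5679  0.2475] dcm [-81.81  -2.39   7.31] rot [-0.17  0.04  0.32] grip 1.002 F [ 0.3  0.3 -0.1]
[-63.17924424  13.9960645   -3.51151714 -27.06292185 -54.15637168
  59.95775449]
```

```bash
R='x'; 
python3 -m jog '[[-4,0,0.1,0,0,0],[-4,-0.1,0.1,0,0,0],[-4,-0.1,0.1,0,0,0],[-4,-0.1,0.1,0,0,0],[-4,-0.1,0.1,0,0,0]]'
python3 -m jog '[[-4,-0.1,0.2,0,0,0],[-4,-0.1,0.2,0,0,0],[-4,-0.1,0.2,0,0,0],[-4,-0.1,0.2,0,0,0],[-4,-0.1,0.2,0,0,0]]'
python3 -m jog '[[-4,-0.1,0.4,0,0,0],[-4,-0.1,0.4,0,0,0],[-4,-0.1,0.4,0,0,0],[-4,-0.1,0.4,0,0,0],[-4,-0.1,0.4,0,0,0]]'
python3 -m jog '[[-4,-0.2,0.5,0,0,0],[-4,-0.2,0.5,0,0,0],[-4,-0.2,0.5,0,0,0],[-4,-0.2,0.5,0,0,0],[-1,-0.2,0.5,0,0,0]]';  python3 -c "
from h import *
p=FO+T@[0,0,.13];s=diff(p,RG);print(s['joints'])"
```

```text
time_s: 1.45
tcp_pos: [0.315, -0.3767, 0.2448]
ee_rot: [[-0.278, -0.832, 0.481], [-0.961, 0.24, -0.139], [-0.0, -0.501, -0.866]]
wrist_force: [1.3, 0.4, -0.4]
gripper_width: 1.001
time_s: 1.87
tcp_pos: [0.366, -0.2268, 0.2398]
ee_rot: [[-0.279, -0.834, 0.475], [-0.96, 0.241, -0.14], [0.003, -0.496, -0.869]]
wrist_force: [1.4, -0.0, -0.2]
gripper_width: 1.0
time_s: 2.28
tcp_pos: [0.4243, -0.072, 0.2264]
ee_rot: [[-0.282, -0.836, 0.471], [-0.959, 0.244, -0.142], [0.004, -0.492, -0.87]]
wrist_force: [0.9, -0.5, 0.1]
gripper_width: 0.993
time_s: 2.7
tcp_pos: [0.4953, 0.0892, 0.2093]
ee_rot: [[-0.275, -0.837, 0.473], [-0.961, 0.238, -0.138], [0.003, -0.493, -0.87]]
wrist_force: [1.0, -0.2, 0.8]
gripper_width: 0.999
t 2.7 tcp [0.4953 0.0892 0.2093] dcm [-12.01   0.42   1.41] rot [ 0.48 -0.12  0.15] grip 0.999 F [ 1.  -0.2  0.8]
[ 36.09355376  -0.15258386 -51.17565577  51.2222733  -30.04264141
 -95.2478944 ]
```

```bash

python3 -m jog '[[-2.4,0.1,0.3,0.1,0,0],[-2.4,0.1,0.3,0.1,0,0],[-2.4,0.1,0.3,0.1,0,0],[-2.4,0.1,0.3,0.1,0,0],[-2.4,0,0.2,0.1,0,0]]'; python3 -m jog '[[0,0,0,0,0,0],[0,0,0,0,0,0],[0,0,0,0,0,0],[0,0,0,0,0,0],[0,0,0,0,0,0]]' >/dev/null; python3 -c "
from h import *
import cv2
p=FO+T@[0,0,.13];s=diff(p,RG);print(s['joints'])
for n in('top','side'):
  c=capture(n);print(n,proj(c,s['tcp_pos']),proj(c,FO+T@[0,0,.018]));cv2.imwrite('pics/a_%s.png'%n,c['frame'][:,:,::-1])
a=cv2.imread('pics/a_top.png')[130:260,235:435];b=cv2.imread('pics/a_side.png')[90:260,240:400]
cv2.imwrite('pics/a.png',cv2.hconcat([cv2.resize(a,(400,260)),cv2.resize(b,(400,425))[:260*425//425*1][0:260]]))
cv2.imwrite('pics/b.png',cv2.resize(b,(640,600)[0:2]))"
```

```text
time_s: 3.12
tcp_pos: [0.5301, 0.1983, 0.1933]
ee_rot: [[-0.282, -0.833, 0.477], [-0.959, 0.242, -0.145], [0.006, -0.498, -0.867]]
wrist_force: [-0.6, 0.6, 0.1]
gripper_width: 1.0
t 3.53 tcp [0.5297 0.1967 0.1941] dcm [-0.73 -0.   -0.06] rot [ 0.09 -0.42 -0.21] grip 1.0 F [ 0.5  0.  -0.7]
[  44.51348174    8.79015768  -44.00922348   52.66167399  -33.41694482
 -104.89163043]
top [292.13114976 196.98773635] [297.43162115 180.2063079 ]
side [319.3882388 184.8572327] [306.39453384 198.69271785]
```

View pics/a_top.png

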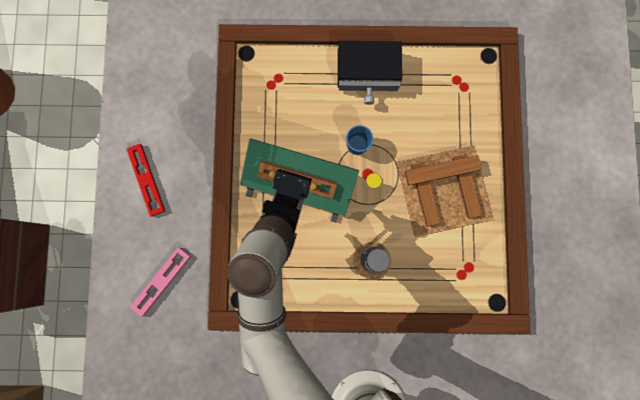

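View pics/b.png

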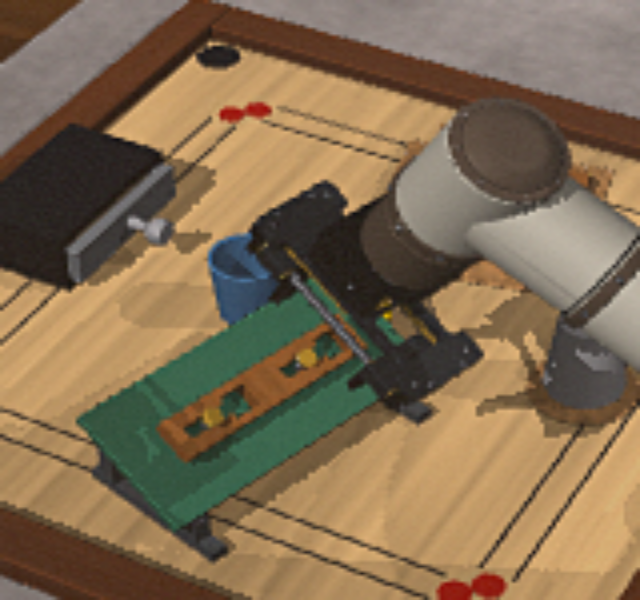

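The tool sits square above the slope: in the top view the gripper is at (292,187) with its jaws across the slat. I'll align and descend.

```bash

python3 -m jog '[[-0.3,0,0.4,0,-0.2,-0.1],[-0.3,0,1.5,0,-0.2,-0.1],[-0.1,0,2,0,0,0],[0,0,2,0,0,0],[0,0,1.5,0,0,0]]' ; python3 -m jog '[[0,0,1.2,0,0,0],[0,0,1,0,0,0],[0,0,0,0,0,0],[0,0,0,0,0,0],[0,0,0,0,0,0]]' >/dev/null; python3 -c "
from h import *
import cv2
p=FO+T@[0,0,.005];s=diff(p,RG);print(s['joints'])
c=capture('side');b=c['frame'][110:230,260:400,::-1];print(proj(c,s['tcp_pos']))
cv2.imwrite('pics/c.png',cv2.resize(b,(700,600),interpolation=cv2.INTER_CUBIC))"
```

```text
time_s: 4.05
tcp_pos: [0.5673, 0.1942, 0.1281]
ee_rot: [[-0.275, -0.834, 0.478], [-0.961, 0.238, -0.138], [0.001, -0.497, -0.868]]
wrist_force: [0.1, -0.2, 0.4]
gripper_width: 1.004
t 4.47 tcp [0.5781 0.1912 0.111 ] dcm [ 0.08 -0.01  2.85] rot [0.08 0.02 0.01] grip 1.001 F [-0.2 -0.7  0.4]
[  30.24220957   17.93188789  -48.20617269   84.41548295  -21.22827463
 -126.19202166]
[307.72611367 197.14032626]
```

View pics/c.png

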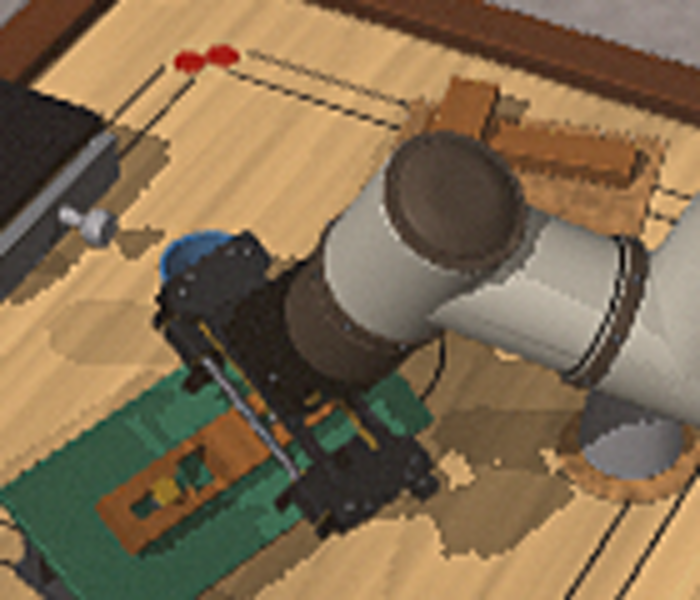

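Joint 5 is nearing its limit (-9°) and joint 4 is rising, so I'll fit the kinematics from the readings and check the rest of the path.

```bash
cat > kin.py <<'E'
from h import *
from scipy.optimize import least_squares
Rx=lambda a:Ro.from_euler('x',a).as_matrix()
D=[([-50.958,22.087,.388,-.023,-68.4125,-14.815],(.25624,-.56947,.22157)),([-63.179,13.996,-3.5115,-27.063,-54.156,59.958],(.2543,-.5679,.2475)),
([36.0936,-.1526,-51.1757,51.222,-30.043,-95.248],(.4953,.0892,.2093)),([44.5135,8.79,-44.009,52.662,-33.417,-104.892],(.5297,.1967,.1941)),([30.242,17.932,-48.206,84.4155,-21.228,-126.192],(.5781,.1912,.111))]
def fk(q,L,s4=1,s6=1,o6=0):
    d1,a1,L2,a3,L4,Lt=L; q=np.radians(q)
    A=Rz(q[0])@Ry(q[1]); p=np.array([0,0,d1])+Rz(q[0])@[a1,0,0]+A@[0,0,L2]
    B=A@Ry(-q[2]); p=p+B@[L4,0,a3]
    W=B@Rx(s4*q[3])@Ry(-q[4]); p=p+W@[Lt,0,0]
    return p,W@Rx(s6*q[5]+o6)@np.array([[0,0,1],[0,1,0],[-1,0,0.]])
LM=[ -69.29,118.12]
lo=np.array([-179.83,-69.29,-61.27,-181.25,-171.15,-177.46]);hi=np.array([179.83,118.12,80.66,117.63,-9.14,177.46])
E
python3 - <<'E'
from kin import *
for s4 in(1,-1):
    r=least_squares(lambda L:np.concatenate([fk(q,L,s4)[0]-p for q,p in D]),[.3,.05,.3,.05,.35,.2]); print(s4,r.cost,r.x)
    for q,_ in D[:1]+D[-1:]: print(np.round(fk(q,r.x,s4)[1],2))
print(sense()["ee_rot"].round(2))
E
```

```text
1 0.04285772445511038 [-0.43153087  0.46426824  0.35860205  0.07122881  0.06540917 -0.30493624]
[[-0.81  0.59 -0.  ]
 [ 0.59  0.81  0.  ]
 [ 0.    0.   -1.  ]]
[[-0.2  -0.97  0.12]
 [-0.84  0.23  0.49]
 [-0.5  -0.   -0.87]]
-1 0.03334458543042023 [0.04182237 0.1935009  0.5607502  0.05162413 0.17887378 0.34788972]
[[-0.81  0.59 -0.  ]
 [ 0.59  0.81  0.  ]
 [ 0.    0.   -1.  ]]
[[ 0.52  0.71  0.48]
 [ 0.84 -0.52 -0.14]
 [ 0.15  0.48 -0.87]]
[[-0.28 -0.83  0.48]
 [-0.96  0.24 -0.14]
 [-0.   -0.5  -0.87]]
```

```bash
cat > kin.py.new <<'E'
E
rm kin.py.new; sed -i 's/d1,a1,L2,a3,L4,Lt=L;/d1,a1,L2,a3,L4,Lt,b=L;/; s/Rz(q\[0\])@\[a1,0,0\]/Rz(q[0])@[a1,b,0]/; s/s4=1,s6=1,o6=0/s4=-1,s6=-1,o6=0/' kin.py
python3 - <<'E'
from kin import *
for s4 in(-1,):
    r=least_squares(lambda L:np.concatenate([fk(q,L,s4)[0]-p for q,p in D]),[.3,.05,.3,.05,.35,.2,-.16]); print(s4,r.cost,r.x.tolist());print(r.fun.round(4))
    for q,_ in D: print(np.round(fk(q,r.x,s4)[1],2))
E
```

```text
-1 0.0045337067671954384 [-0.06312882612872311, 0.2535350416091438, 0.5159302059745245, 0.055970849949838086, 0.15371657465250385, 0.20314609617155027, -0.11986416116548387]
[ 0.0354  0.0197 -0.0146 -0.0187  0.0023  0.0215 -0.0116  0.017  -0.0176
 -0.0137  0.0178 -0.012   0.0339 -0.0579  0.0227]
[[-0.41  0.91 -0.  ]
 [ 0.91  0.41  0.  ]
 [ 0.   -0.   -1.  ]]
[[-0.83  0.27  0.48]
 [ 0.23  0.96 -0.14]
 [-0.5  -0.   -0.86]]
[[-0.84  0.28  0.47]
 [ 0.24  0.96 -0.14]
 [-0.49 -0.   -0.87]]
[[-0.83  0.28  0.48]
 [ 0.24  0.96 -0.14]
 [-0.5  -0.   -0.87]]
[[-0.83  0.28  0.48]
 [ 0.24  0.96 -0.14]
 [-0.5   0.   -0.87]]
```

```bash
sed -i 's/Lt,b=L;/Lt,b,by,e=L;/; s/W@\[Lt,0,0\]/W@[Lt,by,e]/; s/s6\*q\[5\]+o6/s6*q[5]+np.pi\/2/' kin.py
python3 - <<'E'
from kin import *
for L0 in([.3,.05,.3,.05,.35,.2,-.16,0,0],[.3,.05,.3,.05,.35,.2,0,-.1,.05]):
    r=least_squares(lambda L:np.concatenate([fk(q,L)[0]-p for q,p in D]),L0); print(r.cost,r.x.round(4).tolist());print(r.fun.round(4))
for q,_ in D: print(np.round(fk(q,r.x)[1],2))
E
```

```text
1.5190290633625955e-09 [0.1604, -0.0001, 0.5651, 0.0, 0.4219, 0.3064, 0.0001, -0.1599, -0.0001]
[-0. -0.  0.  0.  0.  0. -0. -0. -0.  0.  0. -0. -0.  0.  0.]
1.5190290663922016e-09 [0.1604, -0.0001, 0.5651, 0.0, 0.4219, 0.3064, 0.0001, -0.1599, -0.0001]
[-0. -0.  0.  0.  0.  0. -0. -0. -0.  0.  0. -0. -0.  0.  0.]
[[ 0.91  0.41 -0.  ]
 [ 0.41 -0.91  0.  ]
 [-0.   -0.   -1.  ]]
[[ 0.27  0.83  0.48]
 [ 0.96 -0.23 -0.14]
 [-0.    0.5  -0.86]]
[[ 0.28  0.84  0.47]
 [ 0.96 -0.24 -0.14]
 [-0.    0.49 -0.87]]
[[ 0.28  0.83  0.48]
 [ 0.96 -0.24 -0.14]
 [-0.    0.5  -0.87]]
[[ 0.28  0.83  0.48]
 [ 0.96 -0.24 -0.14]
 [ 0.    0.5  -0.87]]
```

```bash
sed -i 's/+np.pi\/2/-np.pi\/2/' kin.py; cat >> kin.py <<'E'
LL=[.1604,0,.5651,0,.4219,.3064,0,-.16,0]
def ik(p,R,q0):
    def f(q):
        a,B=fk(q,LL); return np.r_[(a-p)*10, Ro.from_matrix(B.T@R).as_rotvec()]
    r=least_squares(f,np.clip(q0,lo+.01,hi-.01),bounds=(lo,hi),x_scale=50); return r.x,np.abs(r.fun).max()
E
python3 - <<'E'
from kin import *
for tilt in(0,8,15,-8,-15):
    q=D[-1][0]; print("tilt",tilt)
    R=RG@Ro.from_euler('y',tilt,degrees=True).as_matrix()   # about tool y (slat x)
    for y,z in((0,.034),(0,.02),(0,.01),(0,.005),(.02,.005),(.033,.005),(.045,.005),(.033,.04),(.033,.08)):
        q,e=ik(FO+T@[0,y,z],R,q); print(y,z,q.round(1),round(e,4))
E
```

```text
tilt 0
0 0.034 [  30.1   17.8  -48.3   84.8  -21.2 -126.4] 0.0
0 0.02 [  27.5   19.2  -48.4   90.9  -20.2 -130.5] 0.0
0 0.01 [  25.7   20.2  -48.4   95.3  -19.6 -133.4] 0.0
0 0.005 [  24.9   20.8  -48.3   97.4  -19.3 -134.8] 0.0
0.02 0.005 [  28.1   21.8  -46.6   92.4  -20.4 -132.6] 0.0
0.033 0.005 [  30.1   22.5  -45.4   89.3  -21.1 -131.3] 0.0
0.045 0.005 [  31.8   23.2  -44.3   86.5  -21.8 -130. ] 0.0
0.033 0.04 [  35.7   19.2  -44.9   75.9  -23.9 -122.3] 0.0
0.033 0.08 [  41.4   15.7  -43.3   62.8  -28.3 -113.3] 0.0
tilt 8
0 0.034 [  39.1   20.8  -43.    64.9  -32.4 -115.4] 0.0
0 0.02 [  37.5   22.   -43.4   68.4  -31.1 -117.8] 0.0
0 0.01 [  36.3   23.   -43.7   71.1  -30.3 -119.6] 0.0
0 0.005 [  35.7   23.4  -43.8   72.4  -29.9 -120.5] 0.0
0.02 0.005 [  37.9   24.6  -41.5   69.1  -31.1 -119.1] 0.0
0.033 0.005 [  39.3   25.4  -40.    67.1  -31.9 -118.1] 0.0
0.045 0.005 [  40.4   26.1  -38.5   65.3  -32.6 -117.2] 0.0
0.033 0.04 [  42.8   22.3  -39.    59.5  -35.1 -112.9] 0.0
0.033 0.08 [  46.5   18.9  -37.4   52.4  -39.5 -107.8] 0.0
tilt 15
0 0.034 [  43.4   23.8  -38.    55.6  -4
[... 880 characters left out ...]
117.6  -11.8 -148.8] 0.0175
0.033 0.04 [  20.3   17.1  -48.   112.9  -11.3 -144.8] 0.0
0.033 0.08 [  30.5   13.   -48.8   86.8  -15.3 -127.4] 0.0
tilt -15
0 0.034 [  15.4   16.2  -49.3  117.6   -9.1 -145.2] 0.1322
0 0.02 [  15.1   17.8  -48.6  117.6   -9.1 -145. ] 0.1423
0 0.01 [  14.8   19.   -48.   117.6   -9.1 -144.8] 0.1492
0 0.005 [  14.7   19.5  -47.8  117.6   -9.1 -144.8] 0.1526
0.02 0.005 [  16.3   20.4  -46.6  117.6   -9.1 -146.1] 0.1373
0.033 0.005 [  17.3   20.9  -45.8  117.6   -9.1 -146.9] 0.1274
0.045 0.005 [  18.1   21.4  -45.1  117.6   -9.1 -147.6] 0.1183
0.033 0.04 [  18.1   17.   -47.6  117.6   -9.1 -147.4] 0.1017
0.033 0.08 [  23.6   12.3  -49.5  101.3   -9.1 -135.6] 0.0658
```

The straight grasp stays within the joint ranges, so I'll continue down in small steps.

```bash

python3 -m jog '[[0,0,0.7,0,0,0],[0,0,0.7,0,0,0],[0,0,0.5,0,0,0],[0,0,0.3,0,0,0],[0,0,0,0,0,0]]' ; python3 -m jog '[[0,0,0.2,0,0,0],[0,0,0.1,0,0,0],[0,0,0.1,0,0,0],[0,0,0,0,0,0],[0,0,0,0,0,0]]'; python3 -c "
from h import *
p=FO+T@[0,0,.005];s=diff(p,RG);print(T.T@s['wrist_force'])"
```

```text
time_s: 4.93
tcp_pos: [0.5886, 0.1883, 0.0917]
ee_rot: [[-0.276, -0.833, 0.479], [-0.961, 0.239, -0.138], [0.0, -0.499, -0.867]]
wrist_force: [-0.1, -0.7, -0.7]
gripper_width: 0.993
time_s: 5.35
tcp_pos: [0.5902, 0.1881, 0.089]
ee_rot: [[-0.275, -0.833, 0.48], [-0.961, 0.238, -0.137], [-0.0, -0.5, -0.866]]
wrist_force: [-5.3, 0.1, 5.1]
gripper_width: 0.998
t 5.35 tcp [0.5902 0.1881 0.089 ] dcm [ 0.11 -0.02  0.32] rot [0.03 0.07 0.07] grip 0.998 F [-5.3  0.1  5.1]
[-1.90504434 -1.35143643  7.02362523]
```

```bash

python3 -m jog '[[0,0,-0.2,0,0,0],[0,0,-0.1,0,0,0],[0,0,0,0,0,0],[0,0,0,0,0,0],[0,0,0,0,0,0]]' 4.8 ;  python3 -c "
from h import *
import cv2
p=FO+T@[0,0,.005];s=diff(p,RG);print(T.T@s['wrist_force'])
c=capture('side');b=c['frame'][130:230,270:390,::-1];print(proj(c,s['tcp_pos']))
cv2.imwrite('pics/d.png',cv2.resize(b,(720,600),interpolation=cv2.INTER_CUBIC))"
```

```text
time_s: 5.77
tcp_pos: [0.589, 0.188, 0.0905]
ee_rot: [[-0.276, -0.833, 0.479], [-0.961, 0.239, -0.138], [0.001, -0.498, -0.867]]
wrist_force: [0.1, 0.2, -0.5]
gripper_width: 0.705
t 5.77 tcp [0.589  0.188  0.0905] dcm [ 0.07 -0.04  0.51] rot [ 0.11 -0.01  0.05] grip 0.705 F [ 0.1  0.2 -0.5]
[-0.22540918  0.25439714 -0.3931024 ]
[305.5601914  199.75573311]
```

View pics/d.png

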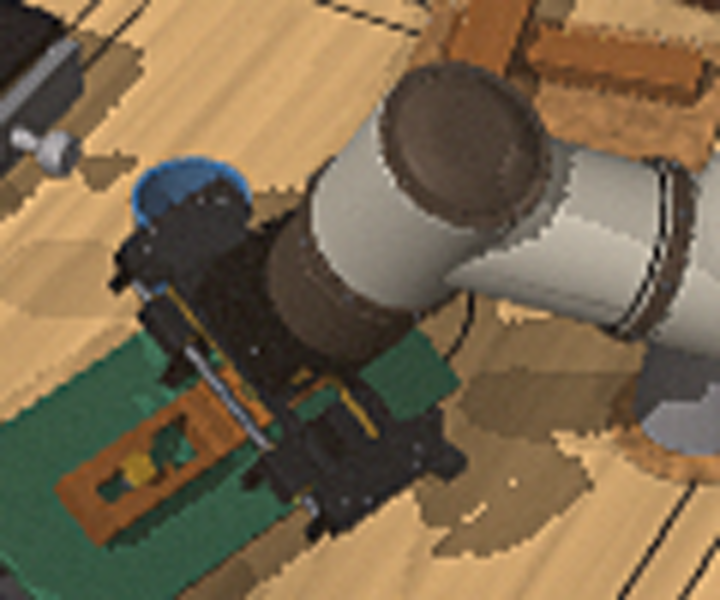

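The fingers are on both sides of the slat's middle and the force is near zero. Closing.

```bash

python3 -m jog '[[0,0,0,0,0,0],[0,0,0,0,0,0],[0,0,0,0,0,0],[0,0,0,0,0,0],[0,0,0,0,0,0]]' 0 ; python3 -m jog '[[0,0,0,0,0,0],[0,0,0,0,0,0],[0,0,0,0,0,0],[0,0,0,0,0,0],[0,0,0,0,0,0]]' ; python3 -c "
from h import *
p=FO+T@[0,0,.005];s=diff(p,RG);print(T.T@s['wrist_force'],s['moment'])"
```

```text
time_s: 6.23
tcp_pos: [0.5897, 0.1878, 0.0912]
ee_rot: [[-0.276, -0.833, 0.48], [-0.961, 0.239, -0.138], [0.0, -0.5, -0.866]]
wrist_force: [2.7, -1.5, -1.1]
gripper_width: 0.454
time_s: 6.65
tcp_pos: [0.5897, 0.1878, 0.0912]
ee_rot: [[-0.277, -0.832, 0.48], [-0.961, 0.239, -0.138], [0.0, -0.5, -0.866]]
wrist_force: [5.1, -1.3, -0.1]
gripper_width: 0.46
t 6.65 tcp [0.5897 0.1878 0.0912] dcm [0.07 0.05 0.53] rot [ 0.02 -0.02  0.01] grip 0.46 F [ 5.1 -1.3 -0.1]
[ 4.48839493  0.12887079 -2.69289251] [-0.05487535 -0.27549889  0.05940582]
```

```bash

python3 -m jog '[[-0.3,-0.05,0,0,0,0],[-0.4,0,0,0,0,0],[-0.4,0,0,0,0,0],[-0.4,0,0,0,0,0],[0,0,0,0,0,0]]' ; python3 -c "
from h import *
p=FO+T@[0,0,.005];s=diff(p,RG);print(T.T@s['wrist_force'],T.T@(s['tcp_pos']-FO)*1e3)"
python3 -m jog '[[-0.4,0,0,0,0,0],[-0.4,0,0,0,0,0],[-0.4,0,0,0,0,0],[-0.2,0,0,0,0,0],[0,0,0,0,0,0]]' ; python3 -c "
from h import *
p=FO+T@[0,0,.005];s=diff(p,RG);print(T.T@s['wrist_force'],T.T@(s['tcp_pos']-FO)*1e3)"
```

```text
time_s: 7.07
tcp_pos: [0.594, 0.2031, 0.0911]
ee_rot: [[-0.276, -0.833, 0.48], [-0.961, 0.239, -0.138], [0.0, -0.499, -0.867]]
wrist_force: [4.1, -2.6, 0.5]
gripper_width: 0.46
t 7.07 tcp [0.594  0.2031 0.0911] dcm [1.66 0.04 0.53] rot [0.06 0.02 0.05] grip 0.46 F [ 4.1 -2.6  0.5]
[ 4.24933945 -1.35253534 -1.87043925] [ 0.42306297 16.6386419  10.27308529]
time_s: 7.48
tcp_pos: [0.5965, 0.2172, 0.0901]
ee_rot: [[-0.273, -0.835, 0.478], [-0.962, 0.237, -0.136], [-0.0, -0.497, -0.868]]
wrist_force: [-1.3, -0.2, 1.1]
gripper_width: 0.456
t 7.48 tcp [0.5965 0.2172 0.0901] dcm [ 3.09 -0.13  0.51] rot [0.21 0.1  0.16] grip 0.456 F [-1.3 -0.2  1.1]
[-0.4635845  -0.60151523  1.5936268 ] [-1.3399753  30.8694313  10.18118784]
```

```bash

python3 -m jog '[[-0.3,0,0,0,0,0],[-0.3,0,0,0,0,0],[-0.2,0,0,0,0,0],[0,0,0,0,0,0],[0,0,0,0,0,0]]' >/dev/null; python3 -c "
from h import *
p=FO+T@[0,0,.005];s=diff(p,RG);print(T.T@s['wrist_force'],T.T@(s['tcp_pos']-FO)*1e3)"

```

```text
t 7.9 tcp [0.5995 0.2242 0.0907] dcm [ 3.84 -0.03  0.52] rot [0.14 0.07 0.09] grip 0.456 F [-1.2  1.   0.2]
[-1.10549243  0.60004294  0.83666336] [-0.31631891 38.42416414 10.20872034]
```

```bash

python3 -m jog '[[-0.1,0,0,0,0,0],[-0.1,0,0,0,0,0],[0,0,0,0,0,0],[0,0,0,0,0,0],[0,0,0,0,0,0]]' >/dev/null; python3 -c "
from h import *
p=FO+T@[0,0,.005];s=diff(p,RG);print(T.T@s['wrist_force'],T.T@(s['tcp_pos']-FO)*1e3)"

```

```text
t 8.32 tcp [0.5999 0.2251 0.0908] dcm [ 3.94 -0.    0.52] rot [ 0.11 -0.03  0.04] grip 0.458 F [-4.5 -1.5  2.2]
[-2.25728121 -2.66344335  3.89218226] [-0.05266312 39.38354065 10.20788843]
```

```bash

python3 -m jog '[[-0.1,0,0,0,0,0],[-0.1,0,0,0,0,0],[0,0,0,0,0,0],[0,0,0,0,0,0],[0,0,0,0,0,0]]' >/dev/null; python3 -c "
from h import *
p=FO+T@[0,0,.005];s=diff(p,RG);print(T.T@s['wrist_force'],T.T@(s['tcp_pos']-FO)*1e3)"

```

```text
t 8.73 tcp [0.6009 0.2271 0.091 ] dcm [4.16 0.03 0.52] rot [ 0.07 -0.03  0.03] grip 0.458 F [-3.  -1.9  2.2]
[-0.91245515 -2.66444821  3.0916891 ] [ 0.33268212 41.57302578 10.229539  ]
```

```bash

python3 -m jog '[[-0.1,0,0,0,0,0],[-0.1,0,0,0,0,0],[0,0,0,0,0,0],[0,0,0,0,0,0],[0,0,0,0,0,0]]' >/dev/null; python3 -c "
from h import *
p=FO+T@[0,0,.005];s=diff(p,RG);print(T.T@s['wrist_force'],T.T@(s['tcp_pos']-FO)*1e3)"

```

```text
t 9.15 tcp [0.6009 0.2271 0.091 ] dcm [4.16 0.03 0.54] rot [ 0.03 -0.22 -0.02] grip 0.462 F [-6.1 -7.   6.5]
[-0.17185028 -8.41519489  7.5513474 ] [ 0.34641656 41.59688954 10.21521586]
```

Hard stop found at y = 41.6 mm (8 N). That agrees with the 42 mm I got from the picture. Backing off 9 mm.

```bash

python3 -m jog '[[0.3,0,0,0,0,0],[0.3,0,0,0,0,0],[0.3,0,0,0,0,0],[0.2,0,0,0,0,0],[0,0,0,0,0,0]]' >/dev/null; python3 -c "
from h import *
import cv2
p=FO+T@[0,0,.005];s=diff(p,RG);print(T.T@s['wrist_force'],T.T@(s['tcp_pos']-FO)*1e3)
c=capture('side');b=c['frame'][140:240,260:380,::-1]
cv2.imwrite('pics/e.png',cv2.resize(b,(720,600),interpolation=cv2.INTER_CUBIC))
c=capture('top');b=c['frame'][130:230,235:355,::-1]
cv2.imwrite('pics/f.png',cv2.resize(b,(720,600),interpolation=cv2.INTER_CUBIC))"
```

```text
t 9.57 tcp [0.5983 0.2187 0.0909] dcm [3.28 0.02 0.52] rot [0.11 0.03 0.04] grip 0.458 F [-1.5  1.   0.5]
[-1.21508218  0.52194311  1.24997749] [ 0.18831286 32.76971684 10.19191619]
```

View pics/e.png

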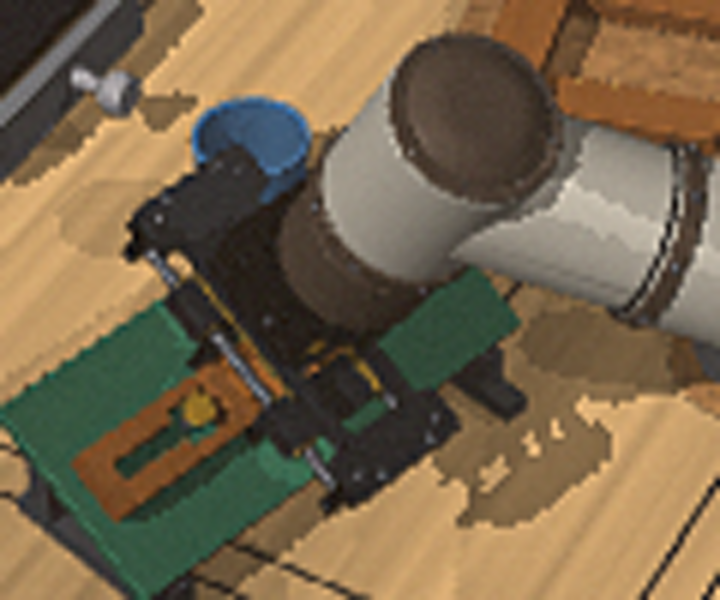

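View pics/f.png

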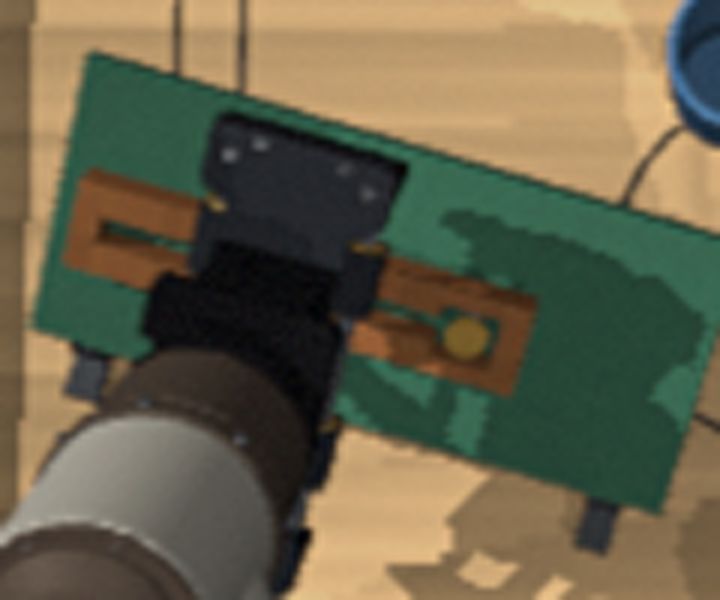

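The side view shows the near head (200,408) inside the wide end. In the top view the other head (466,338) is also centred in its hole once the height offset is allowed for. Lifting gently square to the slope.

```bash

python3 -m jog '[[0,0,-0.1,0,0,0],[0,0,-0.2,0,0,0],[0,0,-0.2,0,0,0],[0,0,0,0,0,0],[0,0,0,0,0,0]]' >/dev/null; python3 -c "
from h import *
p=FO+T@[0,0,.005];s=diff(p,RG);print(T.T@s['wrist_force'],T.T@(s['tcp_pos']-FO)*1e3)"

```

```text
t 10.08 tcp [0.5958 0.2196 0.0954] dcm [3.3  0.01 1.04] rot [0.09 0.01 0.05] grip 0.456 F [-0.8 -0.3 -0.5]
[-0.86539671 -0.56331278 -0.06486287] [ 0.07401795 32.94911062 15.423973  ]
```

```bash

python3 -m jog '[[0,0,-0.2,0,0,0],[0,0,-0.3,0,0,0],[0,0,-0.3,0,0,0],[0,0,-0.3,0,0,0],[0,0,-0.2,0,0,0]]' >/dev/null; python3 -c "
from h import *
p=FO+T@[0,0,.005];s=diff(p,RG);print(T.T@s['wrist_force'],T.T@(s['tcp_pos']-FO)*1e3)"
python3 -m jog '[[0,0,-0.3,0,0,0],[0,0,-0.6,0,0,0],[0,0,-0.8,0,0,0],[0,0,-0.8,0,0,0],[0,0,-0.8,0,0,0]]' >/dev/null; python3 -c "
from h import *
p=FO+T@[0,0,.005];s=diff(p,RG);print(T.T@s['wrist_force'],T.T@(s['tcp_pos']-FO)*1e3)"

```

```text
t 10.5 tcp [0.5895 0.2214 0.1071] dcm [3.29 0.03 2.38] rot [0.07 0.03 0.04] grip 0.458 F [ 0.4 -0.1 -0.6]
[ 0.09419841  0.07172532 -0.71926321] [ 0.30465942 32.93581558 28.8089168 ]
t 10.92 tcp [0.5734 0.2256 0.1355] dcm [ 3.26 -0.    5.67] rot [ 0.11 -0.01  0.04] grip 0.454 F [-0.3 -0.2 -0.3]
[-0.34361999 -0.25537598 -0.17987609] [ 0.06963631 32.58694781 61.71168199]
```

The slat is off, with no load from the rack. I'll plan the transfer with IK.

```bash
python3 - <<'E'
from kin import *
s=sense();q=s["joints"];p0=s["tcp_pos"];R0=s["ee_rot"]
pl=np.array([mx,my,zb+.022])+RM@[-.05,0,0]
print("place",pl)
rv=Ro.from_matrix(R0.T@RP).as_rotvec(); print(np.degrees(rv))
p1=np.array([.50,.18,.23])
# stage: move to p1, rotate in place, move to above place
print("to p1 tool cm",R0.T@(p1-p0)*100); 
for k in np.linspace(0,1,4): q,e=ik(p0+(p1-p0)*k,R0,q); print(q.round(1),round(e,4))
for k in np.linspace(0,1,8): q,e=ik(p1,R0@Ro.from_rotvec(rv*k).as_matrix(),q); print('r',q.round(1),round(e,4))
p2=pl+[0,0,.15]
print("p1->p2 tool cm",RP.T@(p2-p1)*100)
for k in np.linspace(0,1,8): q,e=ik(p1+(p2-p1)*k,RP,q); print('m',q.round(1),round(e,4))
q,e=ik(pl+[0,0,.01],RP,q);print(q.round(1),e)
E
```

```text
place [ 0.52654583 -0.22539195  0.026     ]
[-29.24214213  -7.55146573 -28.16466336]
to p1 tool cm [  6.41715554   0.31755733 -11.08055086]
[  39.    17.3  -44.1   67.9  -26.2 -116.7] 0.0
[  42.    12.6  -44.5   59.4  -29.4 -110.1] 0.0
[  44.9    7.8  -44.4   52.   -33.6 -104.2] 0.0
[ 47.6   3.  -43.8  46.  -38.4 -99.3] 0.0
r [ 47.6   3.  -43.8  46.  -38.4 -99.3] 0.0
r [ 47.3   3.5 -39.5  36.3 -39.9 -85.9] 0.0
r [ 46.3   4.3 -34.8  27.3 -42.6 -72.8] 0.0
r [ 44.8   5.5 -29.8  19.5 -46.2 -60.7] 0.0
r [ 42.9   6.9 -25.   12.9 -50.5 -49.8] 0.0
r [ 41.    8.6 -20.4   7.6 -55.3 -40.3] 0.0
r [ 39.1  10.5 -16.1   3.4 -60.3 -31.9] 0.0
r [ 37.3  12.6 -12.    0.  -65.4 -24.5] 0.0
p1->p2 tool cm [40.1179826   6.40473206  5.4       ]
m [ 37.3  12.6 -12.    0.  -65.4 -24.5] 0.0
m [ 31.6  11.6 -14.4   0.  -64.  -18.8] 0.0
m [ 25.4  11.3 -16.   -0.  -62.7 -12.6] 0.0
m [ 18.9  11.7 -16.7  -0.  -61.6  -6.1] 0.0
m [ 12.3  12.7 -16.5   0.  -60.8   0.5] 0.0
m [  5.6  14.3 -15.5   0.  -60.1   7.2] 0.0
m [ -0.8  16.5 -13.7  -0.  -59.8  13.6] 0.0
m [ -7.   19.1 -11.   -0.  -59.8  19.8] 0.0
[ -7.   28.4 -19.8  -0.  -41.7  19.8] 5.703293151836426e-12
```

```bash

python3 -m jog '[[0.4,0,-2,0,0,0],[1,0,-2.2,0,0,0],[1.6,0.1,-2.3,0,0,0],[1.7,0.1,-2.3,0,0,0],[1.7,0.1,-2.3,0,0,0]]' >/dev/null
python3 -m jog '[[0,0,0,-2.92,-0.76,-2.82],[0,0,0,-2.92,-0.76,-2.82],[0,0,0,-2.92,-0.76,-2.82],[0,0,0,-2.92,-0.76,-2.82],[0,0,0,-2.92,-0.76,-2.82]]' >/dev/null
python3 -m jog '[[0,0,0,-2.92,-0.76,-2.82],[0,0,0,-2.92,-0.76,-2.82],[0,0,0,-2.92,-0.76,-2.82],[0,0,0,-2.92,-0.76,-2.82],[0,0,0,-2.92,-0.76,-2.82]]' >/dev/null; python3 -c "
from kin import *
p=np.array([.5265,-.2254,.18]);s=diff(p,RP);print(s['joints'])
import cv2
c=capture('side');b=c['frame'][100:300,180:440,::-1]
cv2.imwrite('pics/g.png',cv2.resize(b,(780,600),interpolation=cv2.INTER_CUBIC))"
```

```text
t 12.17 tcp [0.4999 0.1807 0.2302] dcm [40.18  6.57  4.91] rot [0.08 0.18 0.23] grip 0.455 F [ 0.6 -0.2 -1.1]
[ 37.25102675  12.63536175 -11.81937076  -0.21417622 -65.54962301
 -24.11248792]
```

View pics/g.png

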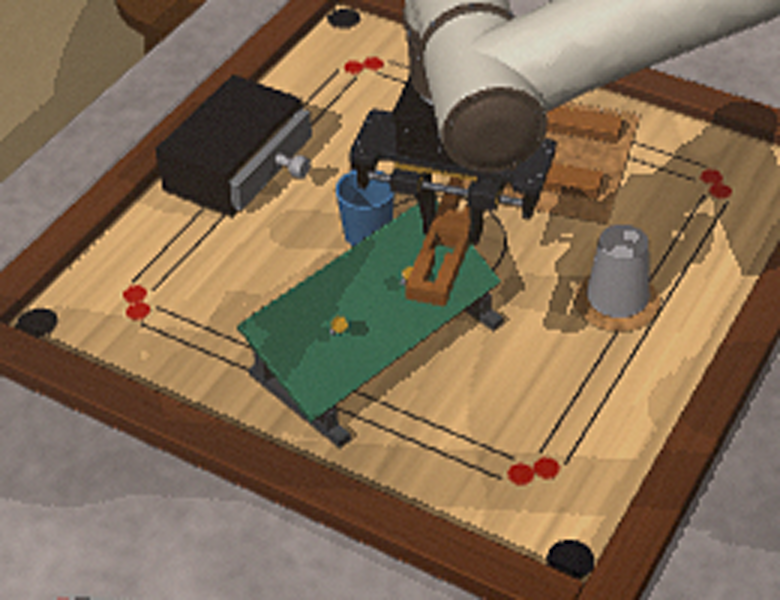

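The slat is held level and the rack is empty. Moving over the stand.

```bash

python3 -m jog '[[1.5,0.2,0,0,0,0],[2.7,0.4,0,0,0,0],[3,0.5,0,0,0,0],[3,0.5,0,0,0,0],[3,0.5,0,0,0,0]]' >/dev/null
python3 -m jog '[[3,0.5,0.2,0,0,0],[3,0.5,0.2,0,0,0],[3,0.5,0.2,0,0,0],[3,0.5,0.2,0,0,0],[3,0.5,0.2,0,0,0]]' >/dev/null
python3 -m jog '[[3,0.5,0.5,0,0,0],[3,0.5,0.5,0,0,0],[2.5,0.4,0.5,0,0,0],[2,0.3,0.5,0,0,0],[1,0.2,0.5,0,0,0]]' >/dev/null
python3 -m jog '[[0.5,0.1,0.5,0,0,0],[0,0,0.5,0,0,0],[0,0,0,0,0,0],[0,0,0,0,0,0],[0,0,0,0,0,0]]' >/dev/null; python3 -c "
from kin import *
p=np.array([.5265,-.2254,.18]);s=diff(p,RP);print(s['joints'])"
```

```text
t 13.88 tcp [ 0.526  -0.2254  0.185 ] dcm [ 0.01 -0.05  0.5 ] rot [-0.1   0.01  0.14] grip 0.459 F [-0.1 -0.1 -0.1]
[-7.00712835e+00  1.86007056e+01 -1.03831204e+01 -4.99707911e-02
 -6.09240166e+01  1.99874864e+01]
```

```bash

python3 -m jog '[[0,0,1.5,0,0,0],[0,0,2.5,0,0,0],[0,0,2.5,0,0,0],[0,0,2,0,0,0],[0,0,1.5,0,0,0]]' >/dev/null
python3 -m jog '[[0,0,0.8,0,0,0],[0,-0.05,0.5,0,0,0],[0,0,0,0,0,0],[0,0,0,0,0,0],[0,0,0,0,0,0]]' >/dev/null; python3 -c "
from kin import *
import cv2
p=np.array([.5265,-.2254,.036]);s=diff(p,RP)
c=capture('side');b=c['frame'][90:215,290:440,::-1]
cv2.imwrite('pics/h.png',cv2.resize(b,(720,600),interpolation=cv2.INTER_CUBIC))
c=capture('top');b=c['frame'][135:245,390:510,::-1]
cv2.imwrite('pics/i.png',cv2.resize(b,(600,550),interpolation=cv2.INTER_CUBIC))"
```

```text
t 14.72 tcp [ 0.5273 -0.2263  0.0729] dcm [-0.11  0.07  3.69] rot [-0.2  -0.04  0.08] grip 0.456 F [ 0.3 -0.1 -0.7]
```

View pics/h.png

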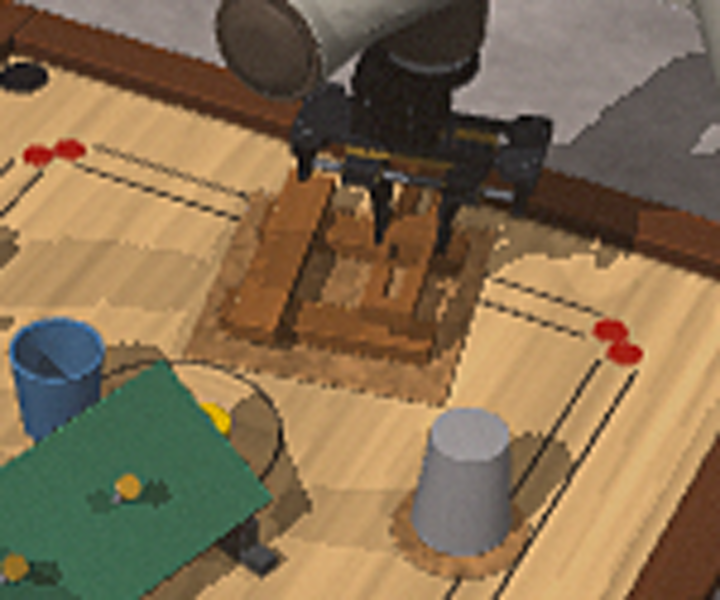

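View pics/i.png

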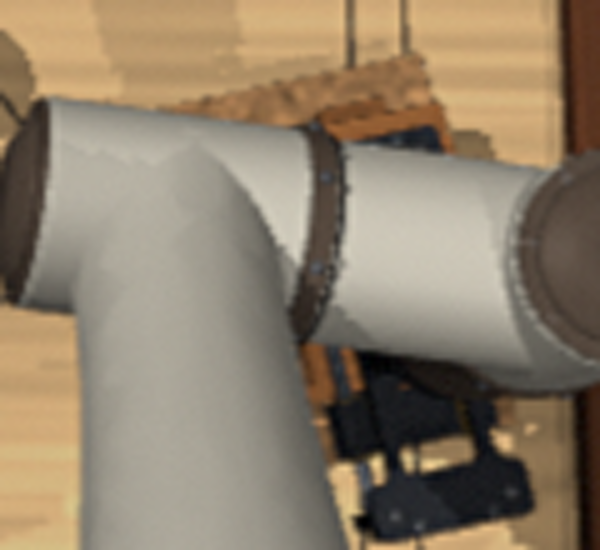

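```bash
python3 - <<'E'
from kin import *
c=capture('side'); s=sense()
for d in(-.002,-.006,-.01):
  o=s["tcp_pos"]+[0,0,d]
  for a,b,z in((.02,.1,.018),(-.02,.1,.018),(.02,.1,0),(-.02,.1,0)):
    u=proj(c,o+RM@[a,b,z]); print(d,a,z,((u-[290,90])*4.8).round(0))
import cv2
b=c['frame'][130:180,340:400,::-1]
cv2.imwrite('pics/j.png',cv2.resize(b,(720,600),interpolation=cv2.INTER_CUBIC))
E
```

```text
-0.002 0.02 0.018 [357. 297.]
-0.002 -0.02 0.018 [409. 307.]
-0.002 0.02 0 [356. 315.]
-0.002 -0.02 0 [408. 325.]
-0.006 0.02 0.018 [357. 301.]
-0.006 -0.02 0.018 [409. 311.]
-0.006 0.02 0 [356. 319.]
-0.006 -0.02 0 [407. 329.]
-0.01 0.02 0.018 [357. 305.]
-0.01 -0.02 0.018 [408. 315.]
-0.01 0.02 0 [356. 323.]
-0.01 -0.02 0 [407. 333.]
```

View pics/j.png

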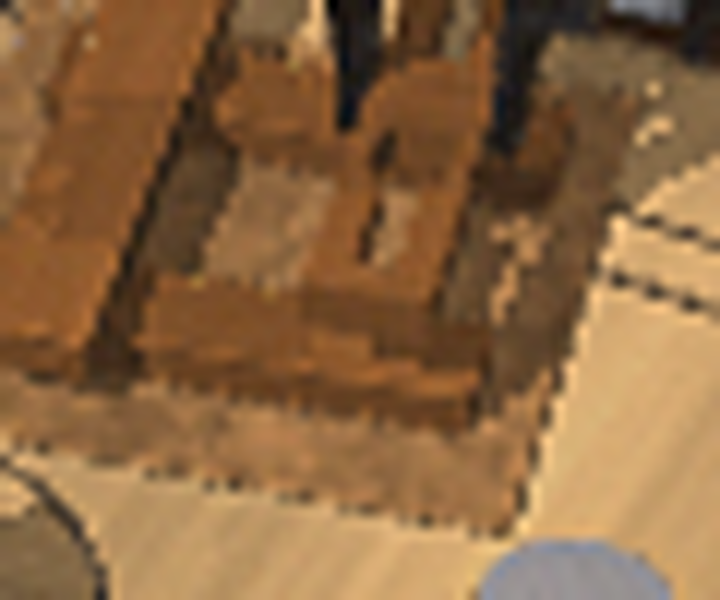

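The end of the held slat is at about (365,154) and (376,156) in the side frame. That matches the prediction to about 1 px, with the underside about 10 mm below the TCP. Lowering.

```bash

python3 -m jog '[[-0.05,0.05,0.5,0,0,0],[-0.05,0,0.8,0,0,0],[0,0,0.8,0,0,0],[0,0,0.6,0,0,0],[0,0,0.3,0,0,0]]' >/dev/null
python3 -m jog '[[0,0,0.1,0,0,0],[0,0,0.1,0,0,0],[0,0,0,0,0,0],[0,0,0,0,0,0],[0,0,0,0,0,0]]' >/dev/null; python3 -c "
from kin import *
p=np.array([.5265,-.2254,.036]);s=diff(p,RP)"
python3 -m jog '[[0,0,0.1,0,0,0],[0,0,0.1,0,0,0],[0,0,0,0,0,0],[0,0,0,0,0,0],[0,0,0,0,0,0]]' >/dev/null; python3 -c "
from kin import *
p=np.array([.5265,-.2254,.036]);s=diff(p,RP)"

```

```text
t 15.7 tcp [ 0.5259 -0.2254  0.04  ] dcm [ 0.01 -0.06  0.4 ] rot [-0.1   0.01  0.06] grip 0.455 F [ 0.4 -0.5 -0.9]
t 16.12 tcp [ 0.5256 -0.2253  0.0376] dcm [ 0.03 -0.08  0.16] rot [-0.06  0.02  0.05] grip 0.459 F [-0.3 -0.4 -1.4]
```

```bash

python3 -m jog '[[0,-0.05,0.1,0,0,0],[0,0,0.1,0,0,0],[0,0,0,0,0,0],[0,0,0,0,0,0],[0,0,0,0,0,0]]' >/dev/null; python3 -c "
from kin import *
p=np.array([.5265,-.2254,.036]);s=diff(p,RP)"

```

```text
t 16.53 tcp [ 0.5264 -0.2252  0.0365] dcm [ 0.02 -0.01  0.05] rot [-0.09  0.    0.07] grip 0.456 F [-1.6  0.6  5.3]
```

Contact at z = 36.5 mm with 5 N, as predicted. Opening a little and looking before I retreat.

```bash

python3 -m jog '[[0,0,0,0,0,0],[0,0,0,0,0,0],[0,0,0,0,0,0],[0,0,0,0,0,0],[0,0,0,0,0,0]]' 5.6 ; python3 -m jog '[[0,0,-0.1,0,0,0],[0,0,-0.3,0,0,0],[0,0,-0.4,0,0,0],[0,0,-0.5,0,0,0],[0,0,-0.5,0,0,0]]'
python3 -c "
from h import *
import cv2
c=capture('side');b=c['frame'][120:180,330:402,::-1]
cv2.imwrite('pics/k.png',cv2.resize(b,(720,600),interpolation=cv2.INTER_CUBIC))"
```

```text
time_s: 16.95
tcp_pos: [0.5261, -0.2252, 0.0354]
ee_rot: [[0.223, -0.975, 0.001], [-0.975, -0.223, 0.001], [-0.001, -0.001, -1.0]]
wrist_force: [-0.2, 0.3, 0.1]
gripper_width: 0.634
time_s: 17.37
tcp_pos: [0.5262, -0.2253, 0.0543]
ee_rot: [[0.223, -0.975, 0.001], [-0.975, -0.223, 0.001], [-0.0, -0.001, -1.0]]
wrist_force: [1.2, 0.3, 1.2]
gripper_width: 0.644
```

View pics/k.png

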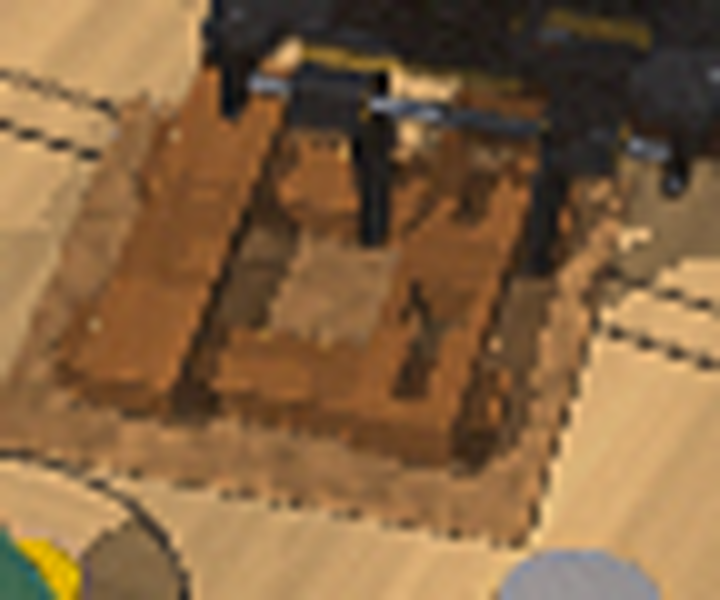

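The slat lies on the lower slats, parallel to the cross slat, and stayed put when the fingers rose. Retreating upwards and out of the top camera's view for a final check.

```bash

python3 -m jog '[[0,0,-2,0,0,0],[0,0,-3,0,0,0],[0,0,-3,0,0,0],[0,0,-3,0,0,0],[0,0,-3,0,0,0]]' >/dev/null
python3 -m jog '[[3,0,-1,0,0,0],[4,0,0,0,0,0],[4,0,0,0,0,0],[4,0,0,0,0,0],[4,0,0,0,0,0]]' >/dev/null
python3 -m jog '[[3,3,0,0,0,0],[3,3,0,0,0,0],[3,3,0,0,0,0],[3,3,0,0,0,0],[3,3,0,0,0,0]]' >/dev/null
python3 -m jog '[[0,0,0,0,0,0],[0,0,0,0,0,0],[0,0,0,0,0,0],[0,0,0,0,0,0],[0,0,0,0,0,0]]' 
python3 -c "
from h import *
import cv2
C=cams()
cv2.imwrite('pics/t9.png',C['top']['frame'][:,:,::-1]);cv2.imwrite('pics/s9.png',C['side']['frame'][:,:,::-1])
cv2.imwrite('pics/l.png',cv2.resize(C['top']['frame'][135:245,390:510,::-1],(600,550),interpolation=cv2.INTER_CUBIC))
cv2.imwrite('pics/m.png',cv2.resize(C['side']['frame'][110:255,240:400,::-1],None,fx=4,fy=4,interpolation=cv2.INTER_CUBIC))"
```

```text
time_s: 19.08
tcp_pos: [0.4587, -0.5857, 0.2037]
ee_rot: [[0.225, -0.974, 0.001], [-0.974, -0.225, 0.001], [-0.0, -0.001, -1.0]]
wrist_force: [0.4, -0.4, -0.2]
gripper_width: 0.645
```

View pics/l.png

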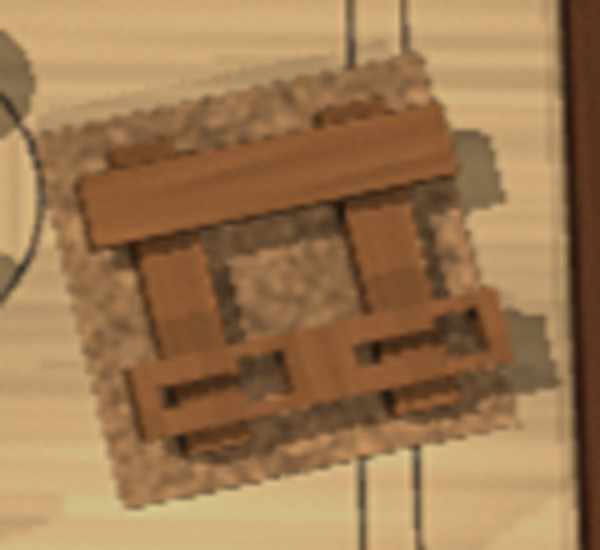

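View pics/m.png

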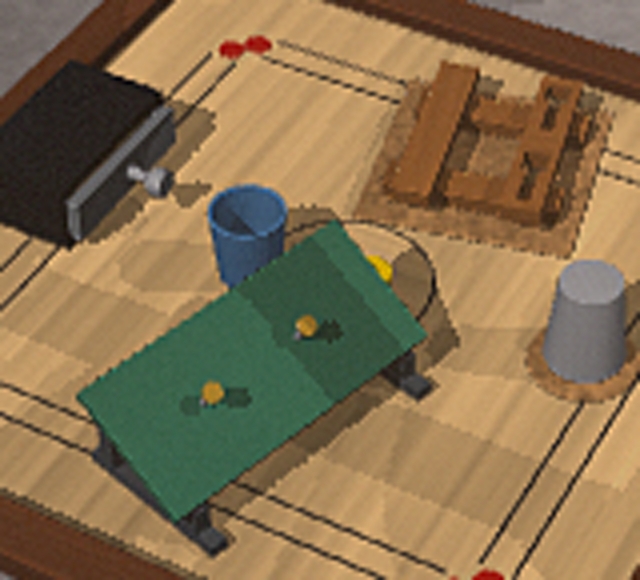

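View pics/t9.png

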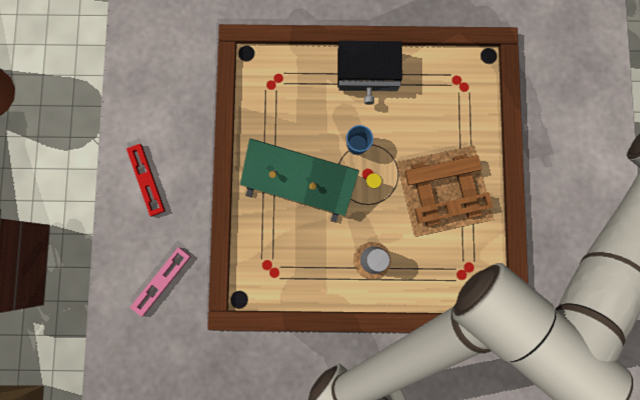

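```bash
python3 - <<'E'
from kin import *
c=capture("top"); t2=lambda x,y:np.array((x/5+390,y/5+135))
def est(cs):
    f=lambda v:np.concatenate([proj(c,np.array([v[0],v[1],.044])+Rz(v[2])@[a*.02,b*.1,0])-t2(*p) for (a,b),p in zip([(1,1),(1,-1),(-1,-1),(-1,1)],cs)])
    r=least_squares(f,[.55,-.2,.2]); o=Rz(ma).T@(np.r_[r.x[:2],0]-[mx,my,0]); return o*1e3,np.degrees(r.x[2]-ma),np.abs(r.fun).max()
print(est([(78,180),(442,104),(457,178),(93,247)]))
print(est([(127,368),(498,290),(513,358),(145,440)]))
a=cv2=None
import cv2
for n in("top","side"):
    A=cv2.imread(f"pics/{n}0.png").astype(int);B=cv2.imread(f"pics/{n[0]}9.png").astype(int)
    d=np.abs(A-B).max(2)
    for nm,(x,y) in {"top":{"cup":(359,139),"tumb":(375,261),"strk":(374,181)},"side":{"cup":(302,168),"tumb":(387,190)}}[n].items():
        print(n,nm,(d[y-14:y+14,x-14:x+14]>40).sum())
E
```

```text
(array([51.78901931,  2.55581133,  0.        ]), np.float64(-0.830644597838407), np.float64(0.5825306748002674))
(array([-51.65910162,  -0.73691751,   0.        ]), np.float64(0.0039748038110232935), np.float64(0.7480647964089258))
top cup 0
top tumb 0
top strk 0
side cup 0
side tumb 0
```

The slat is at mat (-52, -1) mm and 0° off parallel. Its partner is at (+52, +3) mm. The cup, tumbler and striker haven't moved.

```bash
python3 -c "
from station import finish_job
print(finish_job())"
```

```text
the job is handed in; nothing more can be done
None
```

The job is handed in: the slat is off the rack and lies across the two lower slats at the empty end of the stand. No verdict was reported, so the result below rests on my own checks.

- **Freeing it:** I gripped the slat square to the slope and slid it to the hard stop, about 41 mm at roughly 8 N. I backed it off 9 mm, saw the heads in the wide ends and lifted it off with only sensor noise on the wrist.
- **Placing it:** I lowered it until it touched at about 5 N, then opened the fingers and moved the arm clear. Handed in at about 19 s on the robot's clock, against the 42 s limit.
- **Final position:** In the last top view the slat's centre is at mat x = -52 mm, y = -1 mm, and within about 0.1° of parallel to mat y. The cross slat measures +52 mm and +3 mm.
- **Other things:** The last pictures show no change in the cup, tumbler or striker. The cross and lower slats look unmoved by eye.
- **Unexplained reading:** On the way down the open fingers met resistance of about 7 N with the TCP an estimated 8 mm above the rack face. I backed off about 2 mm and gripped there. Later heights agreed with the model, so I did not find the cause.

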